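# Hold the blocking die home for lock-up

### The arm

A 6-joint arm with a two-finger parallel gripper is mounted at the origin on the work surface. World frame = base frame: x ahead of the robot, y to its left, z up, the work surface at z = 0. Lengths are in m, angles in rad, forces in N, time in s.
With the tool pointing down it reaches from about 0.2 to 0.875 m from the base axis. Payload 3.4 kg.
Tool frame: the origin (TCP) lies at the very end of the fingers, on their centre line; the grasp point (between the pads) lies 19 mm behind it; z points along the fingers, y is the line along which they close (so a half turn about z gives the same grasp; the last joint's range is limited). The gripper opens to 94 mm and grips with 3 to 60 N. Pads are 16 mm wide; open, the fingers measure 119 mm over their backs; the gripper's body (75 mm by 177 mm) begins 78 mm behind the grasp point.
Start: joints at [-1.263, 0.276, 1.505, -0, 1.361, -0.121], TCP at [0.239, -0.523, 0.205] pointing down, gripper open.
Joint ranges: [-2.89, 2.89], [-0.75, 2.08], [0.22, 2.7], [-1.18, 4.32], [0.11, 2.71], [-2.7, 2.7]. Speed limits (rad/s): [2.57, 2.57, 3.14, 3.14, 3.14, 3.14].

### API

Orientations are given as a rotation vector (axis times angle).
In Python, from plant import bot gives the robot as it stands. Calls block until the motion is done:
- bot.reach(position, orientation): joint-space move of the TCP to a pose.
- bot.servo_line(position, feed=0.15, orientation=None): straight line of the TCP; orientation=None keeps the orientation; feed is the mean speed in m/s.
- bot.set_joints(angles): joint-space move.
- bot.gripper_to(opening, grip_force=None): finger opening in m; grip_force is the grip in N (None keeps the last); returns when the fingers have stopped.
- bot.sleep(seconds).
- bot.solve_ik(position, orientation): joint angles nearest the present ones, or None.
- bot.get_obs(): the state.
- bot.get_image(name): name is "scene" or "top" or "wrist"; returns a dict with "img" (400x640x3 uint8, red, green, blue), "mtx" (3x3 intrinsics, pixels), "k1" (the pictures are not rectified: a ray, as slopes to the right and down, at radius r is drawn at 1 + k1 r^2 times it, then the intrinsics apply), "world_to_cam" (4x4, takes a point from world to camera coordinates); the wrist camera has in their place "hand_eye" (4x4, takes a point from camera to tool coordinates, whose origin is the TCP and whose axes are the flange's). Camera axes: x right, y down, z forward; pixel columns grow to the right and rows downward; lengths in m; the calibration is good to about 2 mm. A picture is of the moment at which its call begins: read the wrist's pose just before it. There is no depth.
A pose or a line that the arm cannot do raises bot.Unreachable and nothing moves.
- bot.hand_in(): hands the job in; it is judged then, once.
Trained networks look in a picture, given as the dict that the camera call returned (one of the last four; its "shot" number tells which), for a name from the list of things; names that differ only in an ending like _2 or _b are one class to them, and where a whole thing is asked for, a point or a joint stands for the part that bears it (a point fixed in the world has none). Each returns a list of dicts, best first, with "score" (0 to 1); they miss things now and then, are a little off and sometimes report something else, mostly with a low value. They report only what shows in the picture. A call takes as long as a camera call. They do not tell look-alikes from the thing itself.
- bot.recognise(picture, query): "box" ([left, top, width, height] in pixels, round what is visible of it).
- bot.masks_of(picture, query): "region" (400x640 bool, what is visible of it) and "box" ([left, top, width, height] in pixels, round what is visible of it).
- bot.pinpoint(picture, query): "position" ([column, row] in pixels: a listed point, or the origin of a listed thing).
The state is a dict: "time_s": time; "joint_pos": joint angles; "joint_vel": joint speeds; "tau": joint torques, N m; "tcp_pos": TCP position; "ee_rot": TCP orientation; "ft_force": force on the tool from outside, world axes, zero at the start; "moment": the same for the moment, N m; "finger_gap": finger opening in m; "grasp_force": force on a finger pad.
Only numpy, scipy, OpenCV 4.12 (cv2) and the standard library are available. Lean on these libraries where they do the work, as an engineer would, in place of code of your own. Each camera call takes 0.05 s, during which the arm holds its last target. There are 200 camera calls.

### The job

The die is to be locked up directly against the head bar of the die carrier, so first take the loose setting block out of the gap between them and set it down, not dropped, fully seated in its own cell of the wooden rack, the one whose pocket fits it and whose label has the same number of dots. Then, with the fingers behind it, ease the die up the carrier without ramming it until its long edge is flush on the head bar, still facing both lock-up screws. Be my third hand while I run the screws up on either side of you: finish holding it there with a steady push of about 10 N, and leave everything else on the bench as it lies.

Things in the scene. Friction and masses are not known exactly. Their poses are not given: they have to be found in the camera images.
- chase: Die carrier, fixed: steel bed plate 270 (x) x 250 (y) x 8 mm with four bars 18 mm wide, 16 mm high round a bed of 230 (x) x 210 (y) mm. Origin: centre of its underside; bed surface at z = 8 mm, bar tops at 24 mm. x runs from the near bar (inner face at -115 mm) to the head bar (inner face at +115 mm), z up. Two lock-up screws in the near bar at y = +-36 mm, tips 9 mm inside it.
- head_bar: The head bar of the carrier, the far one of its four bars: a fixed fence 18 x 250 x 16 mm. The same origin and axes as the carrier.
- head_face (a point): Point on the inner face of the head bar, in the middle of its length, at bed height; axes as the carrier's: x points into the bar, y along it.
- die: Blocking die, loose on the bed: ornamented brass plate on an aluminium base, 55 (x) x 110 (y) mm, 23 mm high, 0.25 to 0.5 kg; smooth, sliding friction on the bed about 1 N. Origin: centre of its underside; x points to the head bar (up to 0.15 rad askew at first), y along its long edges, z up. Free room behind it to the near bar's inner face: about 50 to 68 mm at its middle.
- die_front (a point): Middle of the lower front edge of the die (27.5 mm ahead of its origin): it meets head_face's x = 0 plane when the die is home.
- block_70: The setting block to put away, two dots on its top: plain aluminium 30 (x) x 70 (y) x 32 mm high, 0.18 kg, lying loose on the bed in the gap between the die and the head bar, with at least 22 mm free on each side. Origin: centre of its underside; y along its 70 mm length, z up. End for end it is the same.
- pocket_70 (a point): Centre of the floor of the empty pocket in the two-dot rack cell. The pocket is 38 (x) x 78 (y) mm, 12 mm deep; x, y its axes, z up. This floor is 18 mm above the bench, the cell's top 30 mm. The seated block stands 20 mm out of the cell.
- rack: Wooden rack, fixed: tray 236 (x) x 150 (y) mm with three cells of 70 (x) x 134 (y) mm side by side along x, 72 mm apart, in any order, tops 30 mm above the bench. Each has a pocket 38 mm wide and 12 mm deep, long along y (58, 78 or 98 mm), and at its -y end a metal label with one, two or three dots. Origin: centre of the tray's underside.
- block_50: Bystander: the one-dot setting block, 30 x 50 x 32 mm, standing in the 58 mm long pocket of its own cell. Origin: centre of its underside.
- block_90: Bystander: the three-dot setting block, 30 x 90 x 32 mm, lying on the bench beside the carrier's left (+y) side, its length along the carrier's side; it is not the one in the gap. Origin: centre of its underside.
- hex_key: Bystander: L-shaped hex key, 110 x 34 mm, 6 mm thick, on the bench before the near bar. Origin: middle of the long leg.
- foil_roll: Bystander: upright roll of gold foil, 60 mm across, 68 mm high, beyond the carrier. Origin: centre of its underside.
- bone_folder: Bystander: flat bone folder 150 x 22 x 4 mm, to the left of the rack. Origin: centre of its underside.
- glue_jar: Bystander: white jar 72 mm across, 85 mm high, left of the rack's far end. Origin: centre of its underside.
- book: Bystander: small green hardback 120 x 170 x 18 mm lying to the right of the carrier, beyond the tape gun. Origin: centre of its underside.
- tape_gun: Bystander: dark red tape gun about 270 mm long and 36 mm high, lying to the right. Origin: its body's centre, at the underside.
Not all that is in view belongs to the job. Leave any red look-alike of the block_70 alone. What is shaped like the die but blue is not meant.

How it is judged:
By the outcome, as a careful person would: the job done as asked, in the order asked, and still so for the second after the job is handed in, while the arm keeps its last pose, push and grip.
It also fails if it takes over 72 s, if anything falls off the work surface, if the arm or the gripper's body presses on something with over 40 N, if the wrist force passes 120 N, or if a joint passes its speed limit or range.

## Working session

There is one attempt and no reset: what is moved stays moved. The work goes in short steps, each a Python script; the robot and the scene stay as the last script left them, time stands still between calls to the robot, and variables do not carry over. Pictures are saved under pics/ and viewed, at most 10 in all, crops included, and the job is handed in when it is done.

```bash
ls; mkdir -p pics
cat > h.py <<'E'
import numpy as np, cv2
from plant import bot
from scipy.spatial.transform import Rotation as R
def save(p,n): cv2.imwrite('pics/'+n+'.png',p['img'][:,:,::-1])
def ray(p,px):
    K=np.array(p['mtx']);d=np.array([p.get('k1',0),0,0,0,0.])
    # forward model x_d = x(1+k1 r^2)
    u=cv2.undistortPointsIter(np.array([[px]],float),K,d,None,None,(3,100,1e-12))[0,0]
    v=np.array([u[0],u[1],1.])
    if 'world_to_cam' in p: T=np.linalg.inv(np.array(p['world_to_cam']))
    else: T=p['W']@np.array(p['hand_eye'])
    return T[:3,3],T[:3,:3]@v
def at(p,px,z):
    o,v=ray(p,px);return o+v*(z-o[2])/v[2]
def proj(p,X):
    X=np.atleast_2d(np.array(X,float))
    M=np.array(p['world_to_cam']) if 'world_to_cam' in p else np.linalg.inv(p['W']@np.array(p['hand_eye']))
    c=X@M[:3,:3].T+M[:3,3];s=c[:,:2]/c[:,2:];s=s*(1+p.get('k1',0)*(s**2).sum(1,keepdims=True))
    K=np.array(p['mtx']);return s@K[:2,:2].T+K[:2,2]
def wrist():
    o=bot.get_obs();W=np.eye(4);W[:3,:3]=R.from_rotvec(o['ee_rot']).as_matrix();W[:3,3]=o['tcp_pos']
    p=bot.get_image('wrist');p['W']=W;return p
def down(yaw): # tool z down; tool x at world angle yaw
    return (R.from_euler('z',yaw)*R.from_euler('x',np.pi)).as_rotvec()
E
cat > a.py <<'E'
from h import *
np.set_printoptions(precision=4,suppress=True)
o=bot.get_obs();print(o)
for c in ('top','scene'):
    p=bot.get_image(c);save(p,c);print(c,p['mtx'],p['k1'],p['world_to_cam'])
    zs=dict(die=0.008,block_70=.008,pocket_70=.018,head_face=.008,die_front=.008,chase=0,rack=0,block_50=.018,block_90=0)
    for q,z in zs.items():
        for r in bot.pinpoint(p,q)[:3]: print(q,r['score'],np.array(r['position']),at(p,r['position'],z))
E
python3 a.py
```

```text
pics
{'time_s': 0.0, 'joint_pos': array([-1.263 ,  0.2766,  1.5061, -0.    ,  1.3607, -0.121 ]), 'joint_vel': array([-0.0005, -0.0009, -0.0008, -0.0011, -0.0016,  0.001 ]), 'tau': array([ -0.0005, -40.4583, -23.7228,   0.0702,   0.0346,  -0.0001]), 'tcp_pos': array([ 0.2389, -0.5224,  0.2046]), 'ee_rot': array([-3.0679, -0.6681,  0.0003]), 'ft_force': array([-0.1039,  0.4746,  1.0319]), 'moment': array([ 0.0288, -0.0118, -0.0854]), 'grasp_force': 0.0, 'finger_gap': 0.09431404647340005}
top [[504.4351   0.     330.2539]
 [  0.     504.4351 193.3178]
 [  0.       0.       1.    ]] -0.0691389401261782 [[ 0.013  -0.9999  0.0071 -0.0334]
 [-0.9825 -0.0141 -0.1856  0.6147]
 [ 0.1857 -0.0046 -0.9826  1.5735]
 [ 0.      0.      0.      1.    ]]
die 0.8 [427.7 254.7] [ 0.4245 -0.347   0.008 ]
die 0.58 [350.9 222.1] [ 0.5288 -0.0946  0.008 ]
block_70 0.82 [298.6 206.4] [0.5789 0.0792 0.008 ]
block_70 0.7 [362.5 202.6] [ 0.5947 -0.1328  0.008 ]
block_70 0.63 [238.7 192.8] [0.6219 0.2804 0.008 ]
pocket_70 0.9 [238.8 212.1] [0.5554 0.2753 0.018 ]
pocket_70 0.71 [361.  186.6] [ 0.6468 -0.127   0.0
[... 1182 characters left out ...]
 0.2776 0.008 ]
pocket_70 0.75 [419.2 213.2] [0.5418 0.2808 0.018 ]
pocket_70 0.64 [304.2 195. ] [ 0.5371 -0.0727  0.018 ]
head_face 0.89 [277.9 217.9] [ 0.654  -0.1218  0.008 ]
die_front 0.97 [299.1 196.9] [ 0.5376 -0.0892  0.008 ]
die_front 0.66 [233.3 167.2] [ 0.4252 -0.3564  0.008 ]
chase 0.69 [298.9 197.2] [ 0.5287 -0.0924  0.    ]
rack 0.27 [333.9 171.6] [ 0.3536 -0.0149  0.    ]
block_50 0.84 [346.1 217.5] [0.6152 0.0738 0.018 ]
block_50 0.75 [272.2 266.3] [ 0.8552 -0.0727  0.018 ]
block_50 0.65 [416.6 229.2] [0.6181 0.2766 0.018 ]
block_90 0.84 [346.1 217.5] [0.5929 0.0708 0.    ]
block_90 0.75 [272.2 266.3] [ 0.8385 -0.0792  0.    ]
block_90 0.65 [416.6 229.2] [0.5959 0.2783 0.    ]
```

```bash
python3 -c "
import cv2
i=cv2.imread('pics/top.png')[120:300,190:450];cv2.imwrite('pics/topc.png',cv2.resize(i,(780,540),interpolation=3))"
```

```text
(no output)
```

View pics/topc.png

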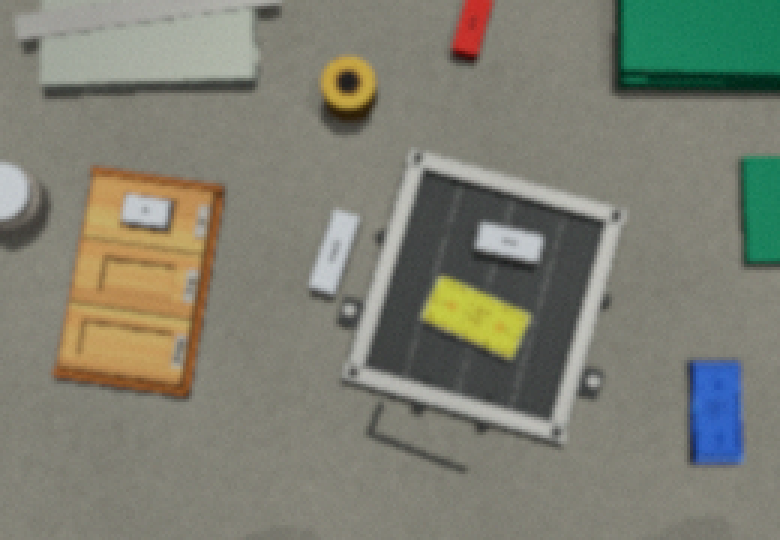

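View pics/scene.png

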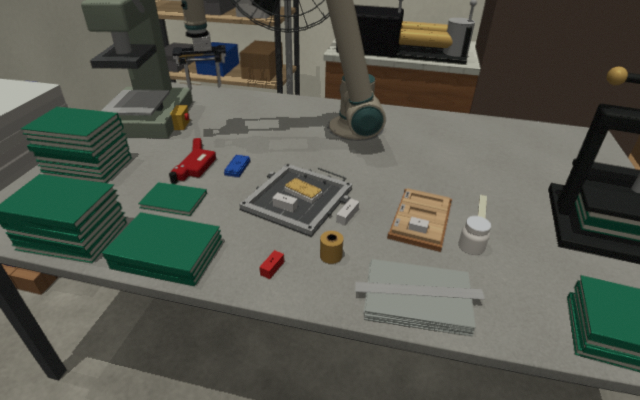

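Candidates in top view: white block in the gap (360,201), which is the one I want; white block beside carrier (301,204) is block_90; block in rack (239,191) is block_50; red look-alike (347,129). The die is the brass-yellow plate (349,226), not the blue one (428,257). The two-dot pocket looks like the middle cell (233,213). The crop agrees; I'll confirm it up close.

```bash
cat > b.py <<'E'
from h import *
np.set_printoptions(precision=4,suppress=True)
def tile(names,n): cv2.imwrite('pics/%s.png'%n,np.hstack(names)[:,:,::-1])
yaw=-0.287
bot.reach([0.50,-0.08,0.30],down(yaw))
p1=wrist();print(p1['hand_eye'],p1['mtx'],p1['k1'])
c=at(p1,[320,200],.02);print('view centre',c)
save(p1,'w1');np.save('w1.npy',p1,allow_pickle=True)
zs=dict(die=0.008,die_front=.008,block_70=.008,head_face=.008,chase=0)
for q,z in zs.items():
    for r in bot.pinpoint(p1,q)[:2]: print(q,r['score'],np.array(r['position']),at(p1,r['position'],z))
bot.reach([0.53,0.27,0.30],down(yaw+.1))
p2=wrist();save(p2,'w2');np.save('w2.npy',p2,allow_pickle=True)
zs=dict(pocket_70=.018,rack=0,block_50=.018)
for q,z in zs.items():
    for r in bot.pinpoint(p2,q)[:3]: print(q,r['score'],np.array(r['position']),at(p2,r['position'],z))
print(bot.get_obs()['time_s'],bot.get_obs()['joint_pos'])
i=np.hstack([cv2.resize(p['img'],None,fx=.6,fy=.6,interpolation=3)[:,:,::-1] for p in (p1,p2)])
E
python3 b.py
```

```text
[[ 0.0007 -0.9706 -0.2409  0.0692]
 [ 1.      0.0004  0.0012  0.0001]
 [-0.001  -0.2409  0.9706 -0.1796]
 [ 0.      0.      0.      1.    ]] [[282.7457   0.     321.784 ]
 [  0.     282.7457 202.5888]
 [  0.       0.       1.    ]] -0.01607658490434124
view centre [ 0.4618 -0.0671  0.02  ]
die 0.77 [317.8 164.9] [ 0.5176 -0.0798  0.008 ]
die 0.66 [310.  250.4] [ 0.375  -0.0225  0.008 ]
die_front 0.74 [324.  143.9] [ 0.5476 -0.0993  0.008 ]
die_front 0.73 [500.6 173. ] [ 0.4176 -0.3717  0.008 ]
block_70 0.72 [ 94.3 163.3] [0.6269 0.2787 0.008 ]
block_70 0.71 [326.7 108.9] [ 0.5988 -0.1188  0.008 ]
head_face 0.86 [317.6  71.4] [ 0.6559 -0.1207  0.008 ]
head_face 0.63 [539.2  12.6] [ 0.6425 -0.4626  0.008 ]
chase 0.79 [324.9 147.8] [ 0.5407 -0.0989  0.    ]
pocket_70 0.81 [307.  162.9] [0.5554 0.2877 0.018 ]
pocket_70 0.74 [222.9 239. ] [0.4536 0.4577 0.018 ]
block_50 0.91 [433.6 114.8] [0.5923 0.0777 0.018 ]
block_50 0.71 [555.3  87.3] [ 0.5989 -0.1134  0.018 ]
block_50 0.69 [306.9 116.7] [0.6262 0.2736 0.018 ]
4.7167 [ 0.3522  0.2707  1.2827 -0.0003  1.588   2.1119]
```

```bash
python3 -c "
import cv2
a=cv2.imread('pics/w1.png')[50:240,190:460];b=cv2.imread('pics/w2.png')[60:240,190:460]
cv2.imwrite('pics/w1c.png',cv2.resize(a,None,fx=2.96,fy=2.96,interpolation=2));cv2.imwrite('pics/w2c.png',cv2.resize(b,None,fx=2.96,fy=2.96,interpolation=2))"
```

```text
(no output)
```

View pics/w1c.png

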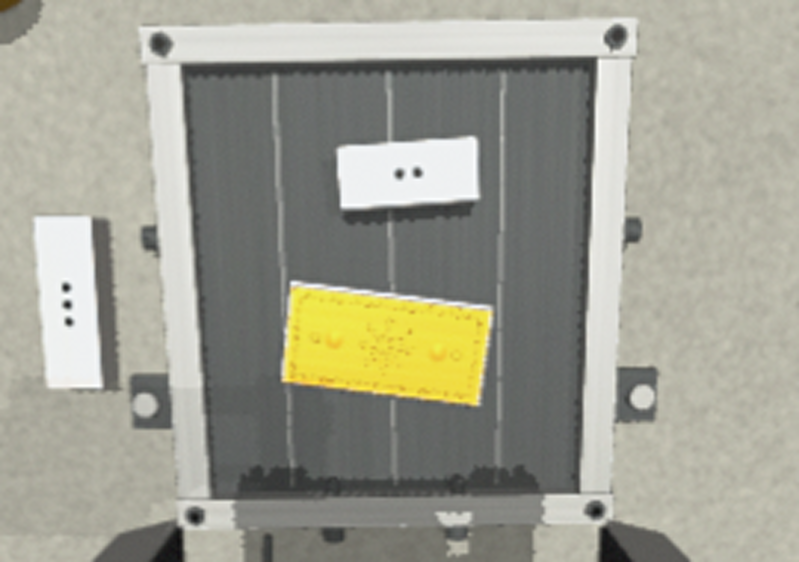

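View pics/w2c.png

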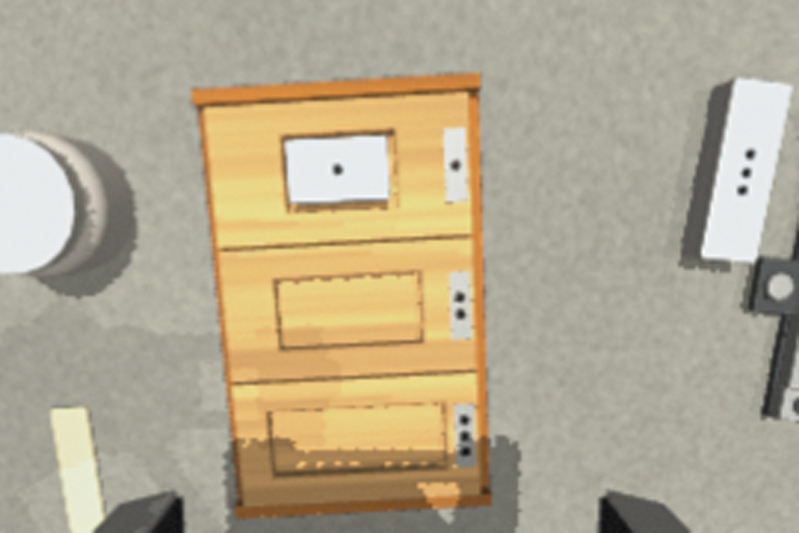

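The wrist crops confirm two dots on the block in the gap (≈(328,109) in w1) and two dots on the middle cell's label, with an empty pocket (≈(308,165) in w2). Next I fit poses to the corners.

```bash
cat > fit.py <<'E'
from h import *
from scipy.optimize import least_squares
np.set_printoptions(precision=4,suppress=True)
p1=np.load('w1.npy',allow_pickle=True).item();p2=np.load('w2.npy',allow_pickle=True).item()
def fit(p,pts,off,px,x0):
    pts=np.array(pts,float);px=np.array(px)/2.96+off
    def W(s):
        c,n=np.cos(s[2]),np.sin(s[2]);q=pts.copy();q[:,:2]=pts[:,:2]@np.array([[c,n],[-n,c]])+s[:2];return q
    r=least_squares(lambda s:(proj(p,W(s))-px).ravel(),x0)
    print(r.x,'rms px',np.sqrt((r.fun**2).mean()));return r.x
def rect(hx,hy,z,cx=0): return [[cx+hx,hy,z],[cx+hx,-hy,z],[cx-hx,-hy,z],[cx-hx,hy,z]] # headL headR nearR nearL
if __name__=='__main__':
    o1,o2=(190,50),(190,60)
    C=fit(p1,rect(.133,.125,.024),o1,[(140,29),(636,19),(612,522),(181,528)],[.54,-.1,-.28])
    B=fit(p1,rect(.015,.035,.040),o1,[(337,147),(477,137),(479,197),(341,209)],[.6,-.12,-.28])
    D=fit(p1,rect(.0275,.055,.031),o1,[(290,284),(493,306),(481,405),(282,381)],[.52,-.08,-.4])
    P=fit(p2,rect(.019,.039,.030),o2,[(275,280),(420,271),(423,340),(280,349)],[.555,.28,-.2])
    Q=fit(p2,rect(.019,.029,.03,.072)+rect(.019,.039,.030)+rect(.019,.049,.03,-.072),o2,[(282,135),(395,130),(396,204),(288,211),(275,280),(420,271),(423,340),(280,349),(269,412),(443,403),(446,465),(273,474)],[.555,.28,-.2])
    Rm=R.from_euler('z',-C[2]).as_matrix()
    for X in (B,D): print('in carrier',Rm[:2,:2]@(X[:2]-C[:2]),X[2]-C[2])
    np.savez('poses.npz',C=C,B=B,D=D,P=P,Q=Q)
E
python3 fit.py
```

```text
[ 0.5418 -0.095  -0.2694] rms px 0.7186120742017469
[ 0.5968 -0.1195 -0.214 ] rms px 0.28047021075070666
[ 0.5163 -0.0844 -0.3986] rms px 0.6925744023744687
[ 0.5532  0.2859 -0.1285] rms px 0.3033027873762114
[ 0.5534  0.2859 -0.1341] rms px 0.44992303915559345
in carrier [ 0.0595 -0.009 ] 0.055413294545445746
in carrier [-0.0274  0.0035] -0.12922327747052365
```

```bash
cat > c.py <<'E'
from h import *
np.set_printoptions(precision=4,suppress=True)
P=np.load('poses.npz');B=P['B'];Q=P['Q']
def s(t): o=bot.get_obs();print(t,o['time_s'],o['tcp_pos'],o['ft_force'],o['finger_gap'],o['grasp_force'])
bot.gripper_to(.094)
bot.reach([B[0],B[1],.10],down(B[2]));s('above')
bot.servo_line([B[0],B[1],.022],feed=.06);s('down')
bot.gripper_to(.06,25);s('grip')
bot.servo_line([B[0],B[1],.12],feed=.08);s('lift')
bot.reach([Q[0],Q[1],.12],down(Q[2]));s('over')
p=wrist();np.save('w3.npy',p,allow_pickle=True);save(p,'w3')
print(bot.get_obs()['joint_pos'])
i=p['img'][150:400,130:510];cv2.imwrite('pics/w3c.png',cv2.resize(i,None,fx=2.1,fy=2.1,interpolation=2)[:,:,::-1])
# predicted block underside/top corners in image
Rm=p['W'][:3,:3];
for z in (-.018,.014):
    X=[p['W'][:3,3]+Rm@np.array([a,b,z]) for a,b in((.015,.035),(.015,-.035),(-.015,-.035),(-.015,.035))];print(z,(proj(p,X)-[130,150])*2.1)
E
python3 c.py
```

```text
above 6.5583 [ 0.5974 -0.1186  0.1007] [0.0262 0.9073 0.1415] 0.09425027460610384 0.0
down 8.0083 [ 0.5971 -0.1196  0.0225] [ 0.067   0.7415 -0.1282] 0.0938761661479731 0.0
grip 8.5083 [ 0.5968 -0.1194  0.0222] [-0.11    0.5637  1.6407] 0.06994775620943253 25.00007450580597
lift 9.8833 [ 0.5963 -0.1194  0.1193] [-0.639   0.0458 -1.5428] 0.06973406387907706 24.99964267015457
over 11.3917 [0.554  0.2848 0.12  ] [-0.4284  0.0763 -2.0468] 0.0700031513555145 24.99955326318741
[ 0.3632  0.4027  1.5308 -0.0006  1.2082  2.0699]
-0.018 [[524.02   158.0607]
 [279.5526 157.9829]
 [284.6075 253.4825]
 [518.9117 253.5153]]
0.014 [[505.2121 127.9373]
 [298.4699 127.8599]
 [302.076  210.2338]
 [501.5556 210.2778]]
```

View pics/w3c.png

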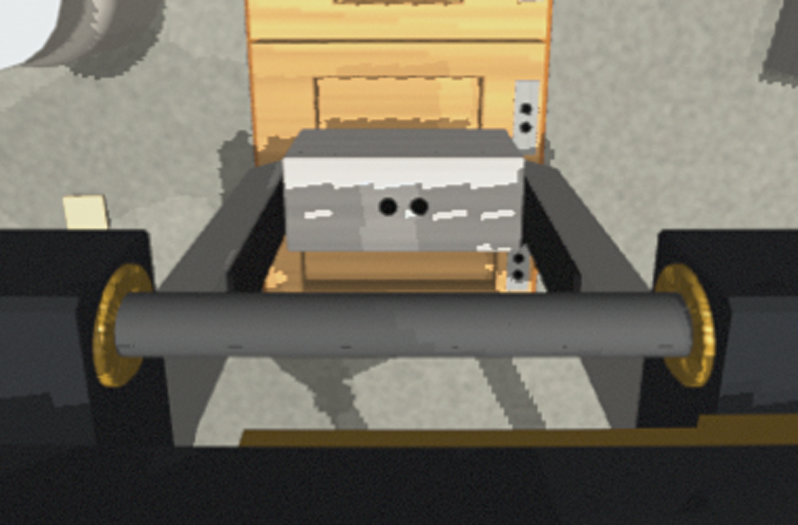

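The block sits centred in the grip: its top front edge is at row 157 and I predicted 158. The pocket's far edge shows at crop (315..482, 78). Next I check that edge against the prediction, then lower under force watch.

```bash
cat > d.py <<'E'
from h import *
np.set_printoptions(precision=4,suppress=True)
Q=np.load('poses.npz')['Q'];p=np.load('w3.npy',allow_pickle=True).item()
c,n=np.cos(Q[2]),np.sin(Q[2])
X=[[Q[0]+c*a-n*b,Q[1]+n*a+c*b,.03] for a,b in((.019,.039),(.019,-.039))]
u=(proj(p,X)-[130,150])*2.1;print(u)
for k,px in enumerate([(315,78),(482,78)]): print(at(p,np.array(px)/2.1+[130,150],.03)-X[k])
def s(t): o=bot.get_obs();print(t,o['time_s'],o['tcp_pos'],o['ft_force'],o['finger_gap'],o['grasp_force'])
if np.abs(u-[[315,78],[482,78]]).max()>9: raise SystemExit('check')
bot.servo_line([Q[0],Q[1],.050],feed=.08);s('near');f0=bot.get_obs()['ft_force'][2]
z=.050
while z>.0305:
    z-=.001;bot.servo_line([Q[0],Q[1],z],feed=.03)
    f=bot.get_obs()['ft_force'][2]-f0
    if f>4: break
s('contact %.4f %.2f'%(z,f))
E
python3 d.py
```

```text
[[314.9984  76.7843]
 [484.0304  76.6598]]
[-0.0006  0.0001  0.    ]
[-0.0005  0.001   0.    ]
near 12.4667 [0.5539 0.2861 0.0506] [-0.3774  0.2877 -2.3075] 0.07008164277061847 24.999616742134094
contact 0.0310 6.88 17.2167 [0.5537 0.2859 0.0321] [-1.7959 -0.7702  4.5748] 0.06981491831565974 25.000982880592346
```

```bash
cat > e.py <<'E'
from h import *
np.set_printoptions(precision=4,suppress=True)
Q=np.load('poses.npz')['Q']
bot.gripper_to(.084)
o=bot.get_obs();print(o['time_s'],o['tcp_pos'],o['ft_force'],o['finger_gap'])
bot.servo_line([Q[0],Q[1],.10],feed=.08)
bot.reach([Q[0]-.04,Q[1]-.0,.22],down(Q[2]))
p=wrist();np.save('w4.npy',p,allow_pickle=True)
i=p['img'][100:300,190:450];cv2.imwrite('pics/w4c.png',cv2.resize(i,None,fx=2.96,fy=2.96,interpolation=2)[:,:,::-1])
c,n=np.cos(Q[2]),np.sin(Q[2])
X=[[Q[0]+c*a-n*b,Q[1]+n*a+c*b,.05] for a,b in((.015,.035),(.015,-.035),(-.015,-.035),(-.015,.035))]
print((proj(p,X)-[190,100])*2.96)
o=bot.get_obs();print(o['time_s'])
E
python3 e.py
```

```text
17.675 [0.5533 0.2858 0.0308] [0.926  1.0252 0.1258] 0.0838269765455493
[[290.0673 131.9013]
 [461.0453 132.0234]
 [459.5476 205.1662]
 [292.0287 205.0584]]
19.3167
```

View pics/w4c.png

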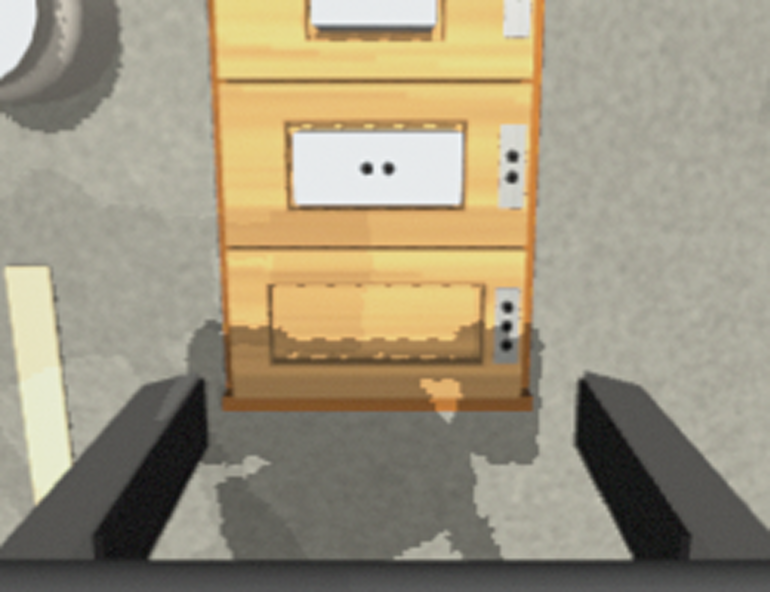

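The block is seated: its top rectangle is at crop (292–465, 130–207), as predicted, and the pocket rim shows all round. Now the die.

```bash
cat > f.py <<'E'
from h import *
np.set_printoptions(precision=4,suppress=True)
C=np.load('poses.npz')['C'];p1=np.load('w1.npy',allow_pickle=True).item()
a,b=[at(p1,np.array(q)/2.96+[190,50],.024) for q in((140,29),(636,19))]
print('head edge yaw',np.arctan2(*(a-b)[[1,0]])-np.pi/2,np.linalg.norm(a-b))
e=np.array([np.cos(C[2]),np.sin(C[2]),0])
def pos(x,z): return np.array([C[0],C[1],0])+e*x+[0,0,z]
F=lambda f0:-(np.mean([bot.get_obs()['ft_force'] for _ in range(3)],0)-f0)@e
def xt(): return (np.array(bot.get_obs()['tcp_pos'])-[C[0],C[1],0])@e
if __name__=='__main__':
    bot.gripper_to(.026,40)
    bot.reach(pos(-.082,.10),down(C[2]))
    bot.servo_line(pos(-.082,.013),feed=.06)
    o=bot.get_obs();print(o['time_s'],o['tcp_pos'],o['ft_force'],o['finger_gap']);f0=np.array(o['ft_force']);np.save('f0.npy',f0)
    x=-.082
    while x<.030:
        x+=.008;bot.servo_line(pos(x,.013),feed=.03)
        f=F(f0);print('%.3f %.4f %.2f'%(x,xt(),f),end=' | ')
        if f>6: break
    print(bot.get_obs()['time_s'],bot.get_obs()['finger_gap'])
    p=wrist();np.save('w5.npy',p,allow_pickle=True);save(p,'w5')
    i=p['img'][60:330,130:510];cv2.imwrite('pics/w5c.png',cv2.resize(i,None,fx=2.1,fy=2.1,interpolation=2)[:,:,::-1])
E
python3 f.py
```

```text
head edge yaw -0.26804821082635955 0.24805993741335566
23.3417 [ 0.4631 -0.0733  0.0133] [0.3465 0.0541 0.634 ] 0.025877669863778485
-0.074 -0.0737 0.14 | -0.066 -0.0657 0.55 | -0.058 -0.0575 0.09 | -0.050 -0.0494 0.35 | -0.042 -0.0414 0.20 | -0.034 -0.0334 0.13 | -0.026 -0.0254 0.06 | -0.018 -0.0174 0.91 | -0.010 -0.0094 0.10 | -0.002 -0.0014 0.55 | 0.006 0.0066 -0.19 | 0.014 0.0146 0.84 | 0.022 0.0226 -0.12 | 0.030 0.0306 -0.44 | 29.175 0.025978351021407397
```

View pics/w5c.png

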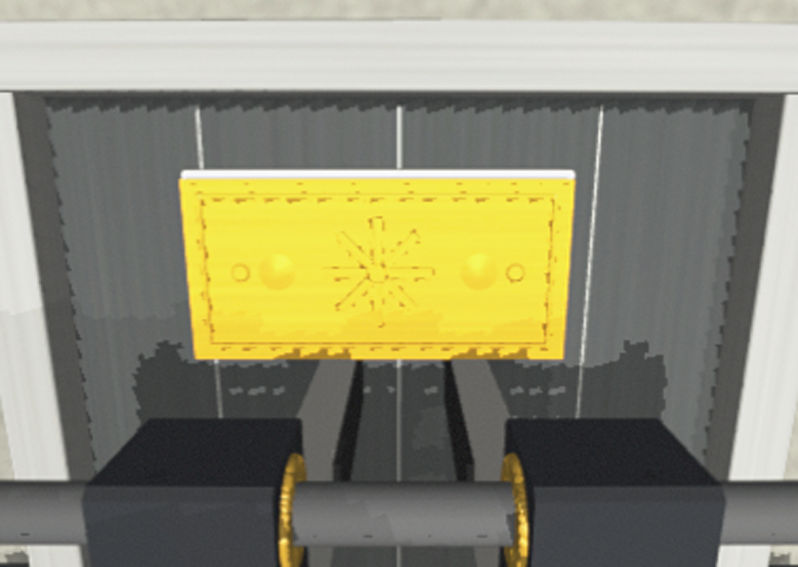

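The die is square on both fingers: its front edge runs level along crop row 171. It is roughly 20 mm short of the bar and a few mm left of centre, so it still covers both screws. I'll ease it home in small steps.

```bash
cat > g.py <<'E'
from f import *
f0=np.load('f0.npy');x=.030;f=0
while x<.070 and f<9.3:
    x+=.002 if x<.045 and f<2 else (.0005 if f<2 else .0002)
    bot.servo_line(pos(x,.013),feed=.02)
    if f>2: bot.sleep(.15)
    f=F(f0);print('%.4f %.4f %.1f'%(x,xt(),f),end=' | ')
    if f>14: break
np.save('x.npy',x)
bot.sleep(.5);print()
for _ in range(4):
    bot.sleep(.15);o=bot.get_obs();print('%.2f'%o['time_s'],F(f0),o['ft_force'],o['moment'],xt())
p=wrist();np.save('w6.npy',p,allow_pickle=True);save(p,'w6')
i=p['img'][60:330,130:510];cv2.imwrite('pics/w6c.png',cv2.resize(i,None,fx=2.1,fy=2.1,interpolation=2)[:,:,::-1])
E
python3 g.py
```

```text
head edge yaw -0.26804821082635955 0.24805993741335566
0.0320 0.0322 -0.3 | 0.0340 0.0340 1.0 | 0.0360 0.0363 0.3 | 0.0380 0.0384 0.4 | 0.0400 0.0404 -0.2 | 0.0420 0.0424 0.4 | 0.0440 0.0443 0.7 | 0.0460 0.0463 0.5 | 0.0465 0.0464 1.4 | 0.0470 0.0469 1.5 | 0.0475 0.0476 0.2 | 0.0480 0.0481 1.0 | 0.0485 0.0486 0.9 | 0.0490 0.0491 0.3 | 0.0495 0.0496 0.5 | 0.0500 0.0501 0.5 | 0.0505 0.0506 1.1 | 0.0510 0.0511 1.3 | 0.0515 0.0516 1.4 | 0.0520 0.0519 1.9 | 0.0525 0.0519 2.6 | 0.0527 0.0520 5.1 | 0.0529 0.0520 5.3 | 0.0531 0.0520 5.6 | 0.0533 0.0520 5.7 | 0.0535 0.0520 5.8 | 0.0537 0.0520 6.4 | 0.0539 0.0520 7.4 | 0.0541 0.0520 6.5 | 0.0543 0.0520 7.6 | 0.0545 0.0520 8.0 | 0.0547 0.0520 7.7 | 0.0549 0.0520 7.8 | 0.0551 0.0520 7.7 | 0.0553 0.0520 7.9 | 0.0555 0.0521 9.1 | 0.0557 0.0520 9.4 | 
41.52 9.059495765047313 [-8.1943  3.1602  3.7852] [ 0.4452  1.6057 -0.0885] 0.05202002198277559
41.67 9.716382162284418 [-9.0195  2.6396  3.8496] [ 0.4881  1.6028 -0.0548] 0.05204404255190286
41.83 8.611025381655573 [-7.9832  2.2396  3.8846] [ 0.4552  1.6015 -0.0725] 0.052028459231017773
41.98 9.689538945375302 [-9.049   2.4318  3.8542] [ 0.4839  1.5592 -0.0352] 0.052044162146144476
```

View pics/w6c.png

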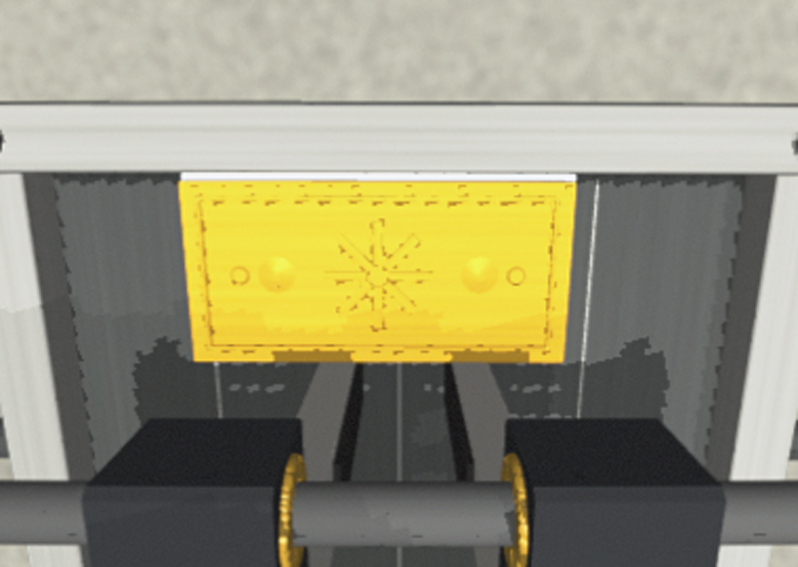

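The die's front edge lies along the bar's inner face over its whole length (crop (181,174) to (576,176), no gap). I'll trim the push to 10 N, average it, and hand in.

```bash
cat > i.py <<'E'
from f import *
f0=np.load('f0.npy');x=float(np.load('x.npy'))
def avg():
    v=[]
    for _ in range(20): bot.sleep(.04);v.append(F(f0))
    return np.mean(v),np.std(v)
for k in range(5):
    m,sd=avg();print(x,m,sd)
    if abs(m-10)<.4: break
    x+=(10-m)/2500;bot.servo_line(pos(x,.013),feed=.01)
print(bot.get_obs()['time_s'],xt())
if abs(m-10)<.7: print(bot.hand_in())
E
python3 i.py
```

```text
head edge yaw -0.26804821082635955 0.24805993741335566
0.0557 8.953516726753978 0.6467731801412201
0.05611859330929841 9.613166768741163 0.5464877394427288
43.9417 0.05203185663941265
the job is handed in; nothing more can be done
None
```

I handed the job in at about 44 s: the two-dot block is seated in its rack cell, and the die is flush on the head bar facing both screws, held with a steady push of about 9.6 N.

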